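Load two printing blocks into the sprung magazine

ROBOT

A 6-joint arm with a two-finger parallel gripper is mounted at the origin on the work surface; the furniture and walls round the work are solid. World frame = base frame: x ahead of the robot, y to its left, z up, the work surface at z = 0. Lengths are in m, angles in rad, forces in N, time in s.
With the tool pointing down it reaches from about 0.3 to 0.95 m from the base axis. Payload 3.1 kg.
Tool frame: the origin (TCP) lies at the centre of the arm's flange, where the gripper is bolted on; the fingertips stand 173 mm ahead of it and the grasp point (between the pads) lies 155 mm ahead of it (r.finger_overhang is the distance from the TCP to the fingertips, in m); z points along the fingers, y is the direction in which the jaws open and shut (so a half turn about z gives the same grasp; the last joint's range is limited). The gripper opens to 85 mm and grips with 20 to 120 N. Pads are 22 mm wide; open, the fingers measure 114 mm over their backs; the gripper's body (76 mm by 85 mm) begins 54 mm behind the grasp point. The pads swing forward as they close: fully open they stand 13 mm farther back than shut.
Start: joints at [-0.07, 0.308, 1.634, -0, 1.2, -0.07], TCP at [0.625, -0, 0.405] pointing down, gripper open.
Joint ranges: [-3.06, 3.06], [-0.79, 1.96], [0.05, 2.63], [-1.19, 4.34], [0.05, 2.64], [-2.94, 2.94]. Speed limits (rad/s): [2.79, 2.79, 3.14, 3.14, 3.14, 3.14].

INTERFACE

Orientations are given as a 3x3 rotation matrix whose columns are the frame's x, y, z axes.
In Python, from station import r gives the robot as it stands.
- The arm moves only by the tool apply_moves, never from a script. Its argument "moves" is a list that holds one entry, the list of rows, each a list of 5 numbers: the opening, from -1 (shut) to 1 (fully open), so that 0 is half open, then the shift along the tool's x, y, z in mm, then the turn about the tool's z in rad. In form: [[[jaw, tx, ty, tz, turn], ...]]. A call has 1 to 20 rows; each row shifts and turns the commanded pose from where the row before left it, along the tool's axes as they then stand; what a row does not reach is not made up. A row lasts 1/10 s, in which the tool goes at most 50 mm and 8.59 degrees, less where a joint would pass 70% of its speed; a pose out of reach is approached as far as the arm can. A call with a gripper value outside its range is refused whole. The fingers move at their own pace and stop on an object; the grip force is fixed at half the most. Time passes only in rows, so rows that do not move let the fingers close. It gives the time, the measured TCP pose, the force and the opening at its end, in the units of the state.
- r.state(): the state, without advancing time (a new reading comes with each control period).
- r.read_camera(name): name is "scene" or "side" or "wrist"; returns (picture, depth): 400x640x3 uint8, red, green, blue; 400x640 float32, m along the optical axis (not along the pixel's ray), 0 where there is no reading.
- r.get_calibration(name): a dict with "fx", "fy", "cx", "cy" (pixels), "R" (3x3) and "t" (3): a world point X has camera coordinates R X + t. Camera axes: x right, y down, z forward; pixel columns grow to the right and rows downward; lengths in m; the calibration is good to about 2 mm. A picture is of the moment at which its call begins: read the wrist's pose just before it. get_calibration takes no time and is no camera call; for the wrist camera it gives the pose at the moment of the call.
- r.job_done(): hands the job in, once; it reports no verdict.
The state is a dict: "t": time; "qpos": joint angles; "qd": joint speeds; "joint_torque": joint torques, N m; "tcp_pos": TCP position; "orientation": TCP orientation; "wrist_force": force on the tool from outside, world axes, zero at the start; "wrist_torque": the same for the moment, N m; "grip_width": finger opening in m.
Only numpy, scipy, OpenCV 4.12 (cv2) and the standard library are available. Lean on these libraries where they do the work, as an engineer would, in place of code of your own. Each camera call takes 0.05 s, during which the arm holds its last target. There are 200 camera calls.

TASK

Load the two printing blocks into the sprung magazine, pattern side up: first the lime-green one, then the orange one on top of it. Push each block down on the sinking spring platform until both brass catches have snapped shut over it, so that in the end both blocks are held flat in the magazine, and leave the other things on the table where they are.

Things in the scene. Friction and masses are not known exactly. Their poses are not given: they have to be found in the camera images.
- magazine: Fixed: blue base 150 (x) x 100 x 12 mm, origin centre of its underside, z up. Four corner posts form a shaft open above and at mid long sides, 105 (x) x 62 (y) mm inside: blocks go in lengthwise along x, either way round, 2.5 mm play. Posts: straight to 98 mm above the table, flared to 109; on the long sides only within 17 mm of each end, so fingers pass. A spring catch at each short end.
- mouth (a point): On the magazine's centre line 78 mm above the table, level with the undersides of the shut catches. A block lowered between the posts rests on the catches' brass ramps, underside 3 to 10 mm above this point. Push its middle down (up to 15 N) until its top is 4 to 8 mm below this point: the catches spring over it, and let go it rises against them, top at this point.
- platform (a joint): Black spring platform (94 x 54 mm) in the shaft: its depth in m, 0 = empty, fully up (top 1 mm below the catches), growing as it sinks, stop at 0.051. It pushes up with about 2.5 N at 0 plus 1 N per 10 mm. It reads about 0.019 with one block snapped in, 0.039 with two.
- catch_near (a joint): Brass catch with a sloping top at the magazine's -x end, sliding outward along -x against a spring: 0 = shut (reaching 6 mm into the shaft), up to 0.010 m when pushed back by a block passing it; it springs back by itself.
- catch_far (a joint): The same catch at the magazine's +x end, sliding outward along +x. If only one end of a block has snapped in, push again over the other end, about 25 mm from the middle.
- lime_block_mid (a point): Centre (half-way up) of the loose printing block with the lime-green top (pale disc and short bar on it): a plywood block faced with lino, 100 (x) x 56 (y) x 20 mm, 0.06 to 0.13 kg; x along its length, z up out of the coloured top. It lies flat on the table, coloured side up.
- orange_block_mid (a point): Centre of the loose printing block with the orange top (three long pale bars on it); same size and axes.
- masking_tape: Bystander: roll of cream masking tape lying flat, 120 mm across, 50 mm high; origin at the centre of its underside.
- ink_jar_madder: Bystander: ink jar with a red lid, 68 mm across, 63 mm high; origin at the centre of its underside.
- ink_jar_navy: Bystander: ink jar with a dark blue lid, 74 mm across, 85 mm high; origin at the centre of its underside.
- ink_jar_black: Bystander: ink jar with a black lid, 74 mm across, 85 mm high; origin at the centre of its underside.
Mind the look-alikes: they are no part of the job. Leave any purple look-alike of the part that bears lime_block_mid alone.

How it is judged:
By the outcome, as a careful person would: the job done as asked, in the order asked, and still so for the second after the job is handed in, with the robot touching nothing.
It also fails if it takes over 72 s, if anything falls off the work surface, if the arm or the gripper's body presses on something with over 40 N, if the wrist force passes 120 N, or if a joint passes its speed limit or range.

## Working session

There is one attempt and no reset: what is moved stays moved. The work goes in short steps, Python scripts to look and compute and a tool call to move; the robot and the scene stay as the last step left them, time stands still between calls to the robot, and variables do not carry over. Pictures are saved under pics/ and viewed, about 8 in all and at most 12, crops included, and the job is handed in when it is done.

Besides the shell and the picture viewer there is one more tool, called by a JSON object that holds its "fn" and its "kwargs", one argument or row to a line. apply_moves: Moves the arm, as the interface text tells. Its arguments: {"type":"object","properties":{"moves":{"type":"array","items":{"type":"array","items":{"type":"array","items":{"type":"number"}}}}},"required":["moves"]}

```bash
mkdir -p pics; python3 - <<'E'
from station import r
import cv2,numpy as np,pickle
s=r.state();print(s['t'],s['tcp_pos'],s['orientation'],s['grip_width'],r.finger_overhang)
D={}
for n in ["scene","side","wrist"]:
    K=r.get_calibration(n);im,d=r.read_camera(n);D[n]=(im,d,K)
    cv2.imwrite(f"pics/{n}0.png",im[...,::-1]);print(n,-np.array(K['R']).T@K['t'],np.array(K['R'])[2],K['fx'])
pickle.dump(D,open('d0.pkl','wb'))
E
```

```text
0.0 [ 6.24567515e-01 -1.19282049e-05  4.03427801e-01] [[ 4.71409871e-05  9.99997272e-01 -2.33539781e-03]
 [ 9.99999985e-01 -4.67508145e-05  1.67123326e-04]
 [ 1.67013688e-04 -2.33540565e-03 -9.99997259e-01]] 0.08509637218435501 0.1734
scene [-0.02492259  0.94637763  0.55920825] [ 0.48597146 -0.7627503  -0.42666582] 378.71231144469334
side [0.26737437 1.01262036 0.52644276] [ 0.25391728 -0.87606777 -0.40991618] 430.48317751972326
wrist [0.62488037 0.06478892 0.3721544 ] [-0.00274215 -0.25788774 -0.966171  ] 293.30508472381706
```

View pics/scene0.png

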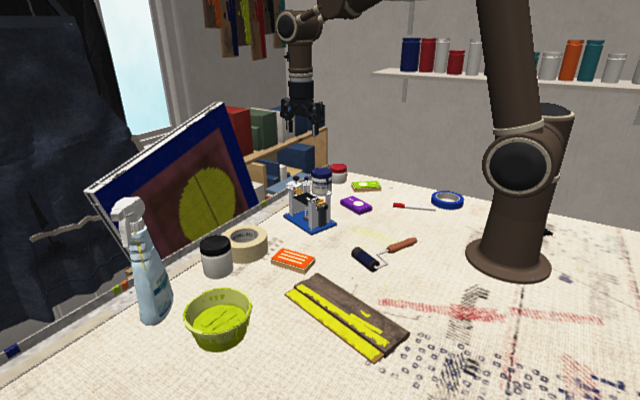

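View pics/wrist0.png

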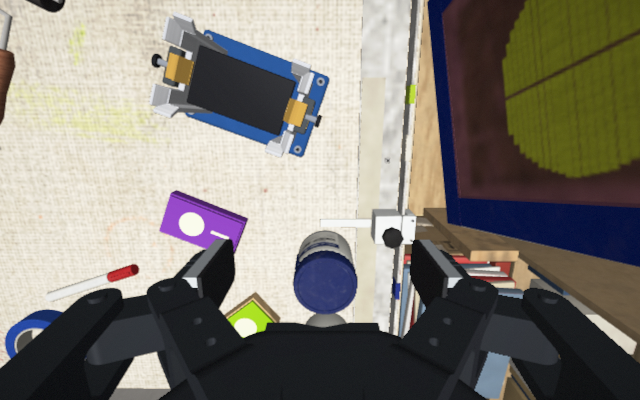

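The scene shows a lime block at (367,186). Other things that could be taken for it are the purple block (356,205), the lime bowl (218,320) and the yellow-striped board (345,317). The orange block is at (293,260), the magazine at (310,205), and the jars at (320,180), (338,172) and (216,255). In the wrist view, the magazine is at (240,90), the purple block at (203,222), and lime is partly hidden at (250,315).

```bash
cat > h.py <<'E'
import numpy as np,cv2
def cast(K,uv,z):
    uv=np.atleast_2d(uv).astype(float);R=np.array(K['R']);t=np.array(K['t'])
    d=np.c_[(uv[:,0]-K['cx'])/K['fx'],(uv[:,1]-K['cy'])/K['fy'],np.ones(len(uv))]@R
    c=-R.T@t;return c+d*((z-c[2])/d[:,2])[:,None]
def proj(K,X):
    p=np.atleast_2d(X)@np.array(K['R']).T+np.array(K['t']);return np.c_[p[:,0]/p[:,2]*K['fx']+K['cx'],p[:,1]/p[:,2]*K['fy']+K['cy']]
def blobs(im,lo,hi,z,K,amin=60):
    m=cv2.inRange(cv2.cvtColor(im,cv2.COLOR_RGB2HSV),lo,hi)
    m=cv2.morphologyEx(m,cv2.MORPH_CLOSE,np.ones((5,5)))
    out=[]
    for c in cv2.findContours(m,cv2.RETR_EXTERNAL,cv2.CHAIN_APPROX_NONE)[0]:
        if cv2.contourArea(c)<amin: continue
        c=c[:,0];P=cast(K,c,z)[:,:2]
        (cx,cy),(w,h),a=cv2.minAreaRect((P*1000).astype(np.float32))
        if w<h: w,h,a=h,w,a+90
        out.append((c.mean(0).round(),round(cx,1),round(cy,1),round(w,1),round(h,1),round((a+90)%180-90,1)))
    return out
HUE=dict(lime=((30,120,90),(45,255,255)),orange=((4,150,120),(15,255,255)),purple=((128,100,60),(150,255,255)),blue=((100,140,60),(118,255,255)))
E
python3 - <<'E'
from h import *;import pickle
D=pickle.load(open('d0.pkl','rb'))
for n,(im,d,K) in D.items():
    for k,z in dict(lime=.02,orange=.02,purple=.02,blue=.012).items():
        for b in blobs(im,*HUE[k],z,K):
            if abs(b[1])<1000 and abs(b[2])<600: print(n,k,*b)
im=D['side'][0]; cv2.imwrite('pics/side0b.png',im[...,::-1])
E
```

```text
scene lime [218. 318.] 469.2 542.4 168.6 136.1 -19.4
scene lime [345. 322.] 261.9 414.7 244.3 81.7 -15.6
scene lime [365. 184.] 503.3 -228.6 94.0 60.0 38.3
scene lime [206. 202.] 920.6 149.9 545.9 172.1 -46.6
scene orange [292. 258.] 457.8 300.8 97.7 56.2 4.4
scene orange [402. 244.] 245.2 93.4 91.9 19.4 62.2
scene purple [356. 205.] 460.3 -57.5 117.6 72.8 -23.2
scene blue [310. 223.] 540.7 94.9 146.5 99.1 -20.0
scene blue [447. 199.] 219.7 -268.0 143.8 100.7 -73.3
scene blue [321. 171.] 724.5 -272.2 75.4 71.6 46.6
side lime [447. 366.] 200.3 466.6 90.0 22.5 -14.6
side lime [277. 371.] 441.8 558.0 85.9 81.2 61.0
side lime [453. 350.] 189.9 426.9 88.2 26.6 -14.3
side lime [153. 203.] 972.1 86.0 349.7 124.4 -60.5
side purple [350. 206.] 466.4 -61.2 96.7 56.2 -22.3
wrist lime [251. 318.] 522.9 -211.8 49.4 47.1 39.1
wrist lime [411.  94.] 725.2 89.8 19.4 7.1 90.0
wrist lime [589. 117.] 919.2 50.8 137.4 133.1 27.3
wrist lime [619.  58.] 950.0 125.9 18.7 18.7 70.8
wrist lime [545.  50.] 867.3 123.2 88.3 78.8 -11.7
wrist purple [204. 223.] 471.4 -67.8 98.2 60.3 -23.1
wrist blue [ 28. 329.] 194.9 -233.1 121.9 32.2 39.8
wrist blue [396. 289.] 726.5 -166.2 28.7 8.3 -86.4
wrist blue [323. 283.] 628.6 -155.7 93.1 85.4 -60.0
wrist blue [302. 139.] 598.4 40.5 42.9 16.5 70.0
wrist blue [239. 126.] 521.1 52.8 120.1 28.1 -7.8
wrist blue [317.  92.] 618.6 90.7 48.3 19.5 84.5
wrist blue [258.  60.] 549.4 130.5 122.0 31.7 -32.6
wrist blue [499. 161.] 858.3 -13.9 443.6 173.7 -41.3
```

View pics/side0.png

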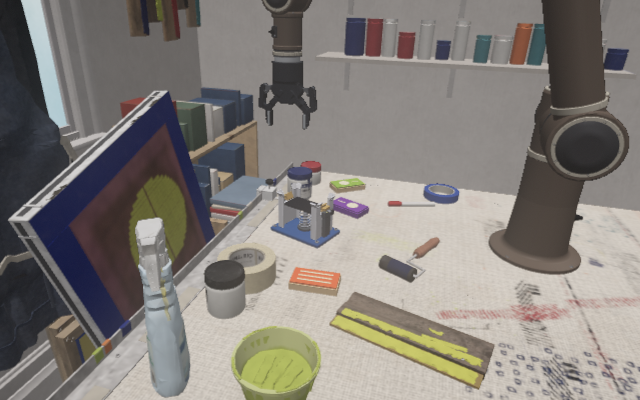

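The side view agrees with this: lime block at (347,185), orange at (315,280), purple at (348,207). I choose the lime-topped block near (503,-229) mm with the disc and short bar. Next I move the wrist camera over it for a close crop.

{"fn": "apply_moves", "kwargs": {
  "moves": [
    [[1,-28,-19,5,0],[1,-28,-19,5,0],[1,-28,-19,5,0],[1,-28,-19,5,0],[1,-28,-19,5,0],[1,-28,-19,5,0],[1,-28,-19,5,0],[1,-28,-19,5,0],[1,-28,-19,5,0],[1,-28,-14,5,0],[1,0,0,0,0.13],[1,0,0,0,0.13],[1,0,0,0,0.13],[1,0,0,0,0.13],[1,0,0,0,0.13],[1,0,0,0,0.13],[1,0,0,0,0.13],[1,0,0,0,0],[1,0,0,0,0]]
  ]
}}

```text
t: 2.05
tcp_pos: [0.4399, -0.2799, 0.3545]
orientation: [[0.788, 0.616, -0.0], [0.616, -0.788, 0.0], [-0.0, -0.0, -1.0]]
wrist_force: [0.7, 0.2, -0.1]
grip_width: 0.0855
```

```bash
cat > look.py <<'E'
import sys;from h import *;from station import r
def look(tag,cols,z=.02,cam='wrist'):
    s=r.state();K=r.get_calibration(cam);im,d=r.read_camera(cam);cv2.imwrite(f'pics/{tag}.png',im[...,::-1])
    p=np.array(s['tcp_pos']);O=np.array(s['orientation'])
    print('t',s['t'],'tcp',(p*1e3).round(1),'yaw y-axis',np.degrees(np.arctan2(O[1,1],O[0,1])).round(2),'O z',O[:,2].round(4),'F',np.round(s['wrist_force'],1),'w',round(s['grip_width'],4),'j',np.round(s['qpos'],2))
    for k in cols:
        for b in blobs(im,*HUE[k],z,K,200):
            dl=O.T@(np.array([b[1]/1e3,b[2]/1e3,p[2]])-p)*1e3
            print(k,*b,'tool xy',dl[:2].round(1))
    return im,d,K
if __name__=='__main__': look(sys.argv[1],sys.argv[2].split(','))
E
python3 look.py w1 lime,purple
```

```text
t 2.05 tcp [ 439.9 -279.9  354.5] yaw y-axis -51.98 O z [-4.e-04  3.e-04 -1.e+00] F [ 0.7  0.2 -0.1] w 0.0855 j [-0.65  0.17  1.92  0.    1.06  0.26]
lime [324.  96.] 505.3 -230.9 95.6 52.1 38.3 tool xy [81.7  1.6]
purple [170.  28.] 467.9 -76.7 98.5 60.8 -23.1 tool xy [ 147.2 -142.9]
```

View pics/w1.png

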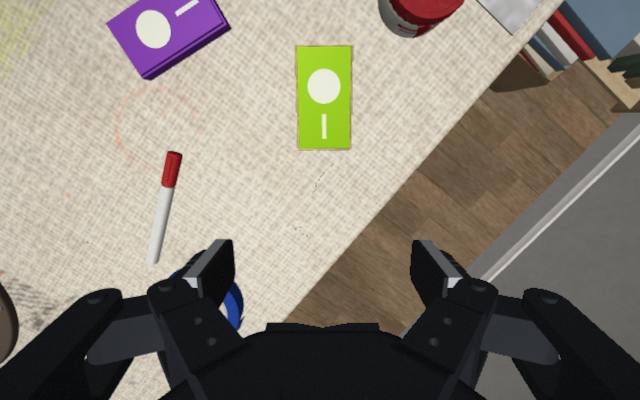

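The lime block with disc and bar is at (324,97), with purple clearly separate at (168,30) and the red jar at (420,10), out of the fingers' way.

{"fn": "apply_moves", "kwargs": {
  "moves": [
    [[1,27,0.6,20,0],[1,27,0.5,30,0],[1,28,0.5,30,0],[1,0,0,30,0],[1,0,0,30,0],[1,0,0,20,0],[1,0,0,10,0],[1,0,0,4,0],[1,0,0,0,0],[1,0,0,0,0]]
  ]
}}

```text
t: 3.1
tcp_pos: [0.5064, -0.2314, 0.1819]
orientation: [[0.789, 0.614, 0.002], [0.614, -0.789, -0.001], [0.001, 0.002, -1.0]]
wrist_force: [0.9, -0.2, -0.2]
grip_width: 0.0853
```

```bash
python3 - <<'E'
from look import *
im,d,K=look('w2',['lime'])
im2,_,K2=look('s2',[],cam='side')
u=proj(K2,[.5055,-.231,.02])[0].astype(int);print(u)
c=im2[u[1]-45:u[1]+45,u[0]-60:u[0]+60]
cv2.imwrite('pics/c2.png',np.vstack([cv2.resize(c,(480,360),interpolation=2)[...,::-1],cv2.resize(im,(480,300))[:200,:,::-1]]))
E
```

```text
t 3.1 tcp [ 506.4 -231.4  181.9] yaw y-axis -52.13 O z [ 0.0021 -0.0011 -1.    ] F [ 0.9 -0.2 -0.2] w 0.0853 j [-0.51  0.49  1.91  0.    0.74  0.4 ]
lime [318. 238.] 508.9 -228.4 88.5 51.5 38.3 tool xy [ 3.8 -0.9]
t 3.15 tcp [ 506.5 -231.5  182. ] yaw y-axis -52.13 O z [ 0.0024 -0.0013 -1.    ] F [-0.4  0.5 -0.1] w 0.0852 j [-0.51  0.49  1.91  0.    0.74  0.4 ]
[347 181]
```

View pics/c2.png

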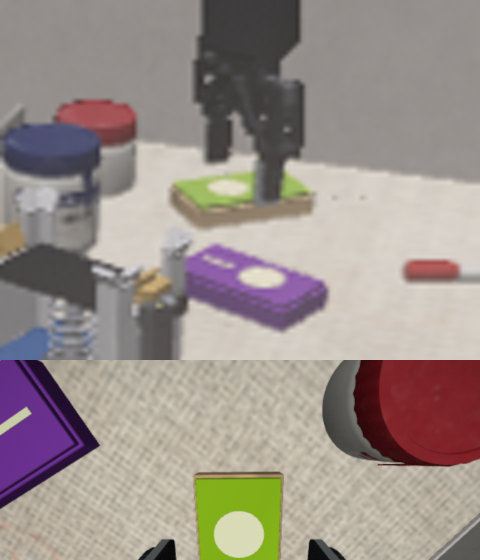

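The near finger's tip is about 20 mm up, since open pads sit back, so I go 10 mm lower and close.

{"fn": "apply_moves", "kwargs": {
  "moves": [
    [[1,0,0,5,0],[1,0,0,5,0],[1,0,0,0,0],[-1,0,0,0,0],[-1,0,0,0,0],[-1,0,0,0,0],[-1,0,0,0,0],[-1,0,0,0,0],[-1,0,0,0,0],[-1,0,0,0,0]]
  ]
}}

```text
t: 4.2
tcp_pos: [0.506, -0.2311, 0.171]
orientation: [[0.79, 0.614, 0.001], [0.614, -0.79, -0.0], [0.0, 0.001, -1.0]]
wrist_force: [0.6, -0.1, 2.4]
grip_width: 0.0544
```

{"fn": "apply_moves", "kwargs": {
  "moves": [
    [[-1,0,0,-10,0],[-1,0,0,-30,0],[-1,0,0,-30,0],[-1,0,0,-40,0],[-1,0,0,-40,0],[-1,0,0,-10,0],[-1,0,0,0,0],[-1,0,0,0,0]]
  ]
}}

```text
t: 5.0
tcp_pos: [0.5049, -0.2305, 0.3294]
orientation: [[0.79, 0.614, -0.002], [0.614, -0.79, 0.001], [-0.001, -0.002, -1.0]]
wrist_force: [0.3, 0.7, -1.1]
grip_width: 0.0552
```

```bash
python3 look.py w3 lime; python3 - <<'E'
from h import *;import pickle
# magazine from scene+side+wrist of first shot: blue base all points merged
D=pickle.load(open('d0.pkl','rb'))
im,d,K=D['wrist']
m=cv2.inRange(cv2.cvtColor(im,cv2.COLOR_RGB2HSV),*HUE['blue'])
m[:, :130]=0;m[:,335:]=0;m[165:]=0
P=cast(K,np.argwhere(m)[:,::-1],.012)[:,:2]
print(cv2.minAreaRect((P*1000).astype(np.float32)))
im,d,K=D['scene'];print([b for b in blobs(im,*HUE['blue'],.012,K)][0])
# brass catches, platform (dark) in wrist image
im,d,K=D['wrist']
h=cv2.cvtColor(im,cv2.COLOR_RGB2HSV)
m=cv2.inRange(h,(12,110,90),(25,255,255));m[160:]=0;m[:,:130]=0;m[:,335:]=0
for c in cv2.findContours(m,0,1)[0]:
    if cv2.contourArea(c)>60: print('brass',c[:,0].mean(0),cast(K,c[:,0].mean(0),.085)*1e3)
m=cv2.inRange(h,(0,0,0),(180,255,50));m[160:]=0;m[:,:185]=0;m[:,300:]=0
c=max(cv2.findContours(m,0,1)[0],key=cv2.contourArea)
print('platform',cv2.minAreaRect((cast(K,c[:,0],.077)[:,:2]*1e3).astype(np.float32)))
E
```

```text
t 5.0 tcp [ 504.9 -230.5  329.4] yaw y-axis -52.14 O z [-0.0023  0.0013 -1.    ] F [ 0.3  0.7 -1.1] w 0.0552 j [-0.51  0.26  1.86 -0.    1.02  0.4 ]
lime [322. 246.] 451.1 -271.7 186.0 119.6 38.1 tool xy [-67.7  -0.5]
((546.5513916015625, 88.22281646728516), (97.19279479980469, 146.56375122070312), 70.03695678710938)
(array([310., 223.]), 540.7, 94.9, 146.5, 99.1, -20.0)
brass [294.56410256 112.01282051] [[598.14306241  69.23869356  85.        ]]
brass [178.85714286  68.75824176] [[493.75907264 107.13483504  85.        ]]
platform ((546.127685546875, 88.07217407226562), (52.69308853149414, 92.44538879394531), 69.96337890625)
```

```bash
python3 -c "
from look import *
im,d,K=look('w4',['lime'],z=.1785)
"
```

```text
t 5.05 tcp [ 504.7 -230.3  328.6] yaw y-axis -52.14 O z [-0.0038  0.0021 -1.    ] F [-0.6  1.  -1.8] w 0.0546 j [-0.51  0.26  1.86  0.    1.02  0.4 ]
lime [322. 246.] 511.3 -225.1 79.4 51.1 38.1 tool xy [ 8.5 -0.1]
```

View pics/w4.png

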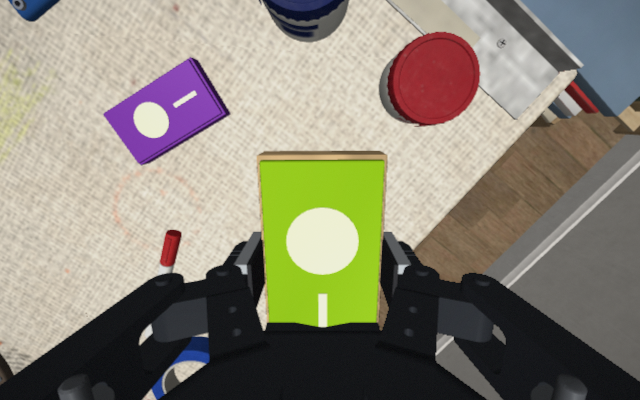

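The lime block sits centred and level in the jaws at (322,240). The magazine is at (546,88) mm, long axis at -20°.

{"fn": "apply_moves", "kwargs": {
  "moves": [
    [[-1,25.3,-25.2,0,0],[-1,25.3,-25.2,0,0],[-1,25.3,-25.2,0,0],[-1,25.3,-25.2,0,0],[-1,25.3,-25.2,0,0],[-1,25.3,-25.2,0,0],[-1,25.3,-25.2,0,0],[-1,25.3,-25.2,0,0],[-1,25.6,-24.8,0,0],[-1,0,0,0,0.126],[-1,0,0,0,0.126],[-1,0,0,0,0.126],[-1,0,0,0,0.126],[-1,0,0,0,0.126],[-1,0,0,0,0.126],[-1,0,0,0,0.126],[-1,0,0,0,0.128],[-1,0,0,0,0],[-1,0,0,0,0],[-1,0,0,0,0]]
  ]
}}

```text
t: 7.1
tcp_pos: [0.5465, 0.0877, 0.3297]
orientation: [[0.94, -0.341, -0.002], [-0.341, -0.94, -0.0], [-0.002, 0.001, -1.0]]
wrist_force: [-0.4, 0.4, -0.3]
grip_width: 0.0547
```

```bash
python3 -c "
from look import *
im,d,K=look('w5',['lime'],z=.1785)
look('s5',[],cam='side')
h=cv2.cvtColor(im,cv2.COLOR_RGB2HSV)
m=cv2.inRange(h,(12,110,90),(25,255,255))
for c in cv2.findContours(m,0,1)[0]:
    if cv2.contourArea(c)>80: print('brass',c[:,0].mean(0),cast(K,c[:,0].mean(0),.085)*1e3)
"
```

```text
t 7.1 tcp [546.5  87.7 329.7] yaw y-axis -109.91 O z [-1.7e-03 -1.0e-04 -1.0e+00] F [-0.4  0.4 -0.3] w 0.0547 j [0.08 0.26 1.86 0.   1.02 2.  ]
lime [322. 246.] 554.2 84.3 80.3 51.6 -19.7 tool xy [8.4 0.5]
t 7.15 tcp [546.6  87.7 330. ] yaw y-axis -109.93 O z [-1.2e-03 -1.0e-04 -1.0e+00] F [-0.1  1.2 -0.5] w 0.0549 j [ 0.08  0.26  1.86 -0.    1.02  2.  ]
brass [321.43518519 131.5       ] [[598.25386972  68.91475569  85.        ]]
```

View pics/w5.png

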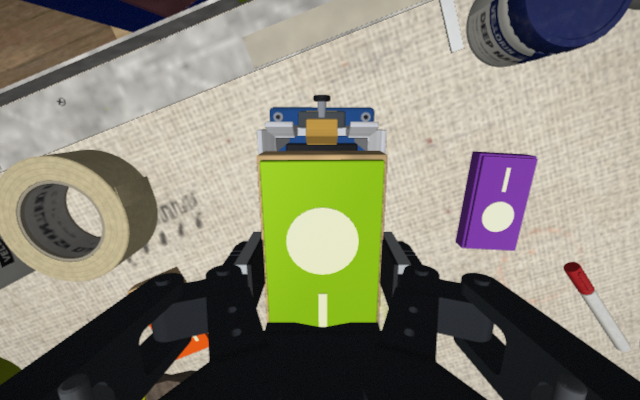

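Aligned: brass catch at (321,131), block centre at column 322. Now I lower it to the ramps.

{"fn": "apply_moves", "kwargs": {
  "moves": [
    [[-1,0,0,15,0],[-1,0,0,20,0],[-1,0,0,15,0],[-1,0,0,8,0],[-1,0,0,6,0],[-1,0,0,0,0]]
  ]
}}

```text
t: 7.8
tcp_pos: [0.5465, 0.0877, 0.2657]
orientation: [[0.94, -0.342, -0.002], [-0.342, -0.94, -0.0], [-0.002, 0.001, -1.0]]
wrist_force: [-0.8, 0.5, -0.7]
grip_width: 0.055
```

{"fn": "apply_moves", "kwargs": {
  "moves": [
    [[-1,0,0,4,0],[-1,0,0,4,0],[-1,0,0,4,0],[-1,0,0,0,0]]
  ]
}}

```text
t: 8.2
tcp_pos: [0.5466, 0.0878, 0.2544]
orientation: [[0.94, -0.342, -0.0], [-0.342, -0.94, 0.0], [-0.0, 0.0, -1.0]]
wrist_force: [-0.5, 0.1, -0.4]
grip_width: 0.0552
```

{"fn": "apply_moves", "kwargs": {
  "moves": [
    [[-1,0,0,4,0],[-1,0,0,4,0],[-1,0,0,0,0]]
  ]
}}

```text
t: 8.5
tcp_pos: [0.5476, 0.0879, 0.2499]
orientation: [[0.939, -0.343, 0.001], [-0.343, -0.939, 0.0], [0.001, -0.001, -1.0]]
wrist_force: [-8.0, 0.8, 17.9]
grip_width: 0.0547
```

{"fn": "apply_moves", "kwargs": {
  "moves": [
    [[-1,-1,0,2,0],[-1,0,0,2,0],[-1,0,0,0,0]]
  ]
}}

```text
t: 8.8
tcp_pos: [0.5468, 0.0882, 0.2445]
orientation: [[0.94, -0.342, 0.004], [-0.342, -0.94, 0.0], [0.003, -0.002, -1.0]]
wrist_force: [0.1, -0.4, 3.4]
grip_width: 0.0548
```

{"fn": "apply_moves", "kwargs": {
  "moves": [
    [[-1,0,0,4,0],[-1,0,0,4,0],[-1,0,0,4,0],[-1,0,0,0,0]]
  ]
}}

```text
t: 9.2
tcp_pos: [0.546, 0.088, 0.2301]
orientation: [[0.94, -0.342, 0.0], [-0.342, -0.94, 0.0], [0.0, -0.0, -1.0]]
wrist_force: [-0.4, 0.8, 3.5]
grip_width: 0.0546
```

{"fn": "apply_moves", "kwargs": {
  "moves": [
    [[-1,0,0,3,0],[-1,0,0,3,0],[-1,0,0,2,0],[-1,0,0,0,0],[-1,0,0,0,0]]
  ]
}}

```text
t: 9.7
tcp_pos: [0.546, 0.088, 0.2227]
orientation: [[0.94, -0.342, 0.0], [-0.342, -0.94, -0.0], [0.0, -0.0, -1.0]]
wrist_force: [1.6, 0.8, 4.9]
grip_width: 0.0548
```

```bash
cat > chk.py <<'E'
import sys;from look import *
tag=sys.argv[1]
im,d,K=look(tag,[])
im2,d2,K2=look(tag+'s',[],cam='scene')
R=np.array(K['R']);t=np.array(K['t'])
h=cv2.cvtColor(im,cv2.COLOR_RGB2HSV)
def world(u,v):
    z=d[v,u];return R.T@(np.array([(u-K['cx'])/K['fx']*z,(v-K['cy'])/K['fy']*z,z])-t)
ax=np.array([np.cos(np.radians(-20)),np.sin(np.radians(-20))])
for n,(lo,hi) in dict(HUE,brass=((12,110,90),(25,255,255))).items():
    if n in('purple','blue'):continue
    m=cv2.inRange(h,lo,hi)
    for c in cv2.findContours(m,0,2)[0]:
        if cv2.contourArea(c)<80: continue
        q=np.zeros_like(m);cv2.drawContours(q,[c],-1,1,-1)
        W=np.array([world(u,v) for v,u in np.argwhere(q&(m>0)&(d>0))])*1e3
        if len(W)==0: continue
        k=np.c_[(W[:,:2]-[546,88])@ax]
        if abs(k.mean())<90 and abs((W[:,:2]-[546,88])@np.array([-ax[1],ax[0]])).mean()<50: print(n,c[:,0].mean(0).round(),'along',np.percentile(k,[3,50,97]).round(1),'z',np.percentile(W[:,2],[3,50,97]).round(1))
u=proj(K2,[.546,.088,.07])[0].astype(int)
cv2.imwrite(f'pics/{tag}c.png',np.hstack([cv2.resize(im2[u[1]-45:u[1]+45,u[0]-45:u[0]+45],(400,400),interpolation=2),im[:,120:520]])[...,::-1])
E
python3 chk.py w6
```

```text
t 9.7 tcp [546.   88.  222.7] yaw y-axis -110.01 O z [ 3.e-04 -0.e+00 -1.e+00] F [1.6 0.8 4.9] w 0.0548 j [ 0.08  0.42  1.91 -0.    0.81  2.  ]
t 9.75 tcp [546.   88.  222.8] yaw y-axis -110.01 O z [ 3.e-04 -0.e+00 -1.e+00] F [ 1.5 -0.1  4.7] w 0.0545 j [ 0.08  0.42  1.91 -0.    0.81  2.  ]
lime [326. 249.] along [-28.3  15.4  45.7] z [69.9 72.1 74.1]
brass [320. 148.] along [47.5 56.6 64.4] z [81.9 88.6 94.1]
```

View pics/w6c.png

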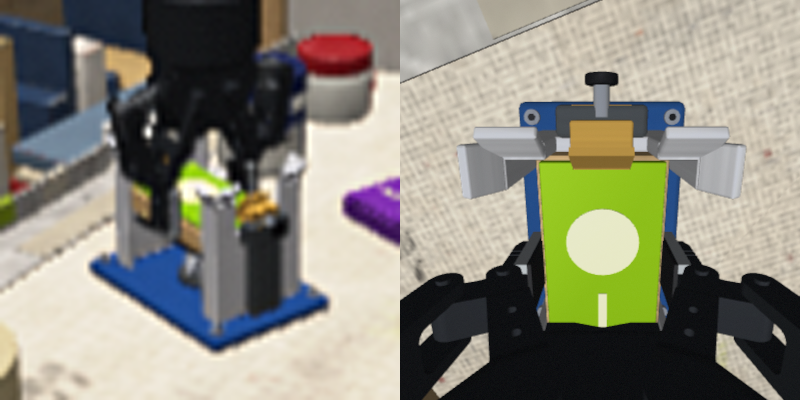

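The far catch is shut over the lime end (right crop, 600,160), and top is at 72 mm. Release and rise.

{"fn": "apply_moves", "kwargs": {
  "moves": [
    [[1,0,0,0,0],[1,0,0,0,0],[1,0,0,0,0],[1,0,0,0,0],[1,0,0,0,0],[1,0,0,-10,0],[1,0,0,-30,0],[1,0,0,-40,0],[1,0,0,-40,0],[1,-30,0,-10,0],[1,-30,0,0,0],[1,-30,0,0,0],[1,0,0,0,0],[1,0,0,0,0]]
  ]
}}

```text
t: 11.2
tcp_pos: [0.4611, 0.119, 0.3535]
orientation: [[0.94, -0.341, 0.002], [-0.341, -0.94, 0.0], [0.002, -0.001, -1.0]]
wrist_force: [0.8, 0.1, 0.6]
grip_width: 0.0855
```

```bash
python3 chk.py w7
```

```text
t 11.2 tcp [461.1 119.  353.5] yaw y-axis -109.96 O z [ 2.e-03  1.e-04 -1.e+00] F [0.8 0.1 0.6] w 0.0855 j [ 0.16  0.08  2.02 -0.    1.04  2.08]
t 11.25 tcp [461.8 118.9 353.6] yaw y-axis -109.99 O z [ 2.5e-03  1.0e-04 -1.0e+00] F [-0.6 -0.3 -0.1] w 0.0859 j [ 0.16  0.08  2.02 -0.    1.04  2.08]
lime [322.  67.] along [-44.4  -3.2  45.9] z [75.9 77.4 78.7]
brass [323. 161.] along [-64.9 -54.8 -47.5] z [80.5 88.5 94.1]
brass [326.  10.] along [46.4 49.8 53. ] z [80.  87.3 93.9]
```

View pics/w7c.png

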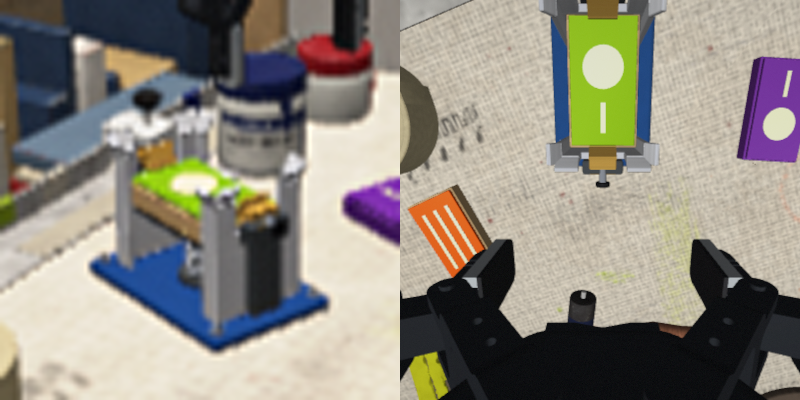

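Lime is held level (top 76–79 mm) with both catches over its ends: right crop (602,8) and (602,158). Now the orange block.

{"fn": "apply_moves", "kwargs": {
  "moves": [
    [[1,-23.1,-22.8,0,0],[1,-23.1,-22.8,0,0],[1,-23.1,-22.8,0,0],[1,-23.1,-22.8,0,0],[1,-23.1,-22.8,0,0],[1,-23.1,-22.8,0,0],[1,0,0,0,-0.105],[1,0,0,0,-0.105],[1,0,0,0,-0.105],[1,0,0,0,-0.105],[1,0,0,0,0],[1,0,0,0,0]]
  ]
}}

```text
t: 12.5
tcp_pos: [0.3786, 0.2949, 0.3527]
orientation: [[0.998, 0.068, 0.0], [0.068, -0.998, 0.0], [0.0, -0.0, -1.0]]
wrist_force: [-1.2, 0.7, 0.3]
grip_width: 0.0858
```

```bash
python3 look.py w8 orange
```

```text
t 12.5 tcp [378.6 294.9 352.7] yaw y-axis -86.11 O z [ 3.e-04  1.e-04 -1.e+00] F [-1.2  0.7  0.3] w 0.0858 j [ 0.57  0.09  2.01 -0.    1.04  2.07]
orange [324.  98.] 458.7 298.4 95.5 51.9 4.4 tool xy [80.1  1.9]
```

{"fn": "apply_moves", "kwargs": {
  "moves": [
    [[1,27,0.6,20,0],[1,27,0.6,30,-0.008],[1,26,0.6,30,0],[1,0,0,30,0],[1,0,0,30,0],[1,0,0,20,0],[1,0,0,10,0],[1,0,0,7,0],[1,0,0,4,0],[1,0,0,0,0]]
  ]
}}

```text
t: 13.55
tcp_pos: [0.4581, 0.2991, 0.1721]
orientation: [[0.997, 0.079, 0.001], [0.079, -0.997, 0.0], [0.001, -0.0, -1.0]]
wrist_force: [1.0, 0.6, -0.3]
grip_width: 0.0856
```

{"fn": "apply_moves", "kwargs": {
  "moves": [
    [[1,0,0,0,0],[-1,0,0,0,0],[-1,0,0,0,0],[-1,0,0,0,0],[-1,0,0,0,0],[-1,0,0,0,0],[-1,0,0,0,0],[-1,0,0,0,0]]
  ]
}}

```text
t: 14.35
tcp_pos: [0.4584, 0.2993, 0.1727]
orientation: [[0.997, 0.079, 0.002], [0.079, -0.997, 0.001], [0.002, -0.001, -1.0]]
wrist_force: [-0.5, -0.1, 5.9]
grip_width: 0.0544
```

{"fn": "apply_moves", "kwargs": {
  "moves": [
    [[-1,0,0,-10,0],[-1,0,0,-30,0],[-1,0,0,-30,0],[-1,0,0,-40,0],[-1,0,0,-40,0],[-1,0,0,-10,0],[-1,0,0,0,0],[-1,0,0,0,0]]
  ]
}}

```text
t: 15.15
tcp_pos: [0.4569, 0.2984, 0.3303]
orientation: [[0.997, 0.079, -0.002], [0.079, -0.997, -0.001], [-0.002, 0.001, -1.0]]
wrist_force: [-1.1, -0.3, -1.4]
grip_width: 0.0546
```

```bash
python3 -c "
from look import *
look('w9',['orange'],z=.179)"
```

```text
t 15.15 tcp [456.9 298.4 330.3] yaw y-axis -85.49 O z [-0.0024 -0.0013 -1.    ] F [-1.1 -0.3 -1.4] w 0.0546 j [ 0.5   0.24  1.88 -0.    1.02  1.99]
orange [322. 246.] 465.3 298.3 81.0 50.9 4.4 tool xy [8.3 0.8]
```

View pics/w9.png

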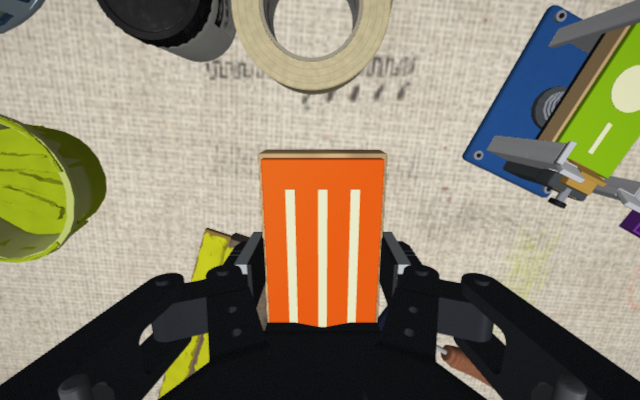

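Orange is held centred at (322,246), with the tape and jars undisturbed.

{"fn": "apply_moves", "kwargs": {
  "moves": [
    [[-1,8.9,27.1,0,0],[-1,8.9,27.1,0,0],[-1,8.9,27.1,0,0],[-1,8.9,27.1,0,0],[-1,8.9,27.1,0,0],[-1,8.9,27.1,0,0],[-1,8.9,27.1,0,0],[-1,8.8,27.2,0,0],[-1,0,0,0,0.107],[-1,0,0,0,0.107],[-1,0,0,0,0.107],[-1,0,0,0,0.106],[-1,0,0,0,0],[-1,0,0,0,0],[-1,0,0,0,0]]
  ]
}}

```text
t: 16.7
tcp_pos: [0.5453, 0.0883, 0.3306]
orientation: [[0.941, -0.34, -0.002], [-0.34, -0.941, -0.0], [-0.002, 0.001, -1.0]]
wrist_force: [0.6, 0.6, -1.2]
grip_width: 0.0545
```

```bash
python3 -c "
from look import *
im,d,K=look('w10',['orange'],z=.179)
m=cv2.inRange(cv2.cvtColor(im,cv2.COLOR_RGB2HSV),(12,110,90),(25,255,255))
for c in cv2.findContours(m,0,1)[0]:
    if cv2.contourArea(c)>80: print('brass',c[:,0].mean(0),cast(K,c[:,0].mean(0),.085)*1e3)
"
```

```text
t 16.7 tcp [545.3  88.3 330.6] yaw y-axis -109.86 O z [-2.1e-03 -2.0e-04 -1.0e+00] F [ 0.6  0.6 -1.2] w 0.0545 j [ 0.08  0.25  1.87 -0.    1.02  2.  ]
orange [322. 246.] 553.2 84.8 81.2 51.0 -20.0 tool xy [8.6 0.6]
brass [273.52906977 171.84302326] [[581.56908909 112.83237592  85.        ]]
brass [321.53846154 128.76923077] [[598.75073283  68.82287283  85.        ]]
```

{"fn": "apply_moves", "kwargs": {
  "moves": [
    [[-1,0,0,15,0],[-1,0,0,20,0],[-1,0,0,15,0],[-1,0,0,8,0],[-1,0,0,6,0],[-1,0,0,4,0],[-1,0,0,4,0],[-1,0,0,4,0],[-1,0,0,0,0]]
  ]
}}

```text
t: 17.65
tcp_pos: [0.546, 0.0883, 0.2558]
orientation: [[0.94, -0.341, 0.001], [-0.341, -0.94, 0.0], [0.001, -0.0, -1.0]]
wrist_force: [0.6, 0.7, -0.2]
grip_width: 0.0548
```

{"fn": "apply_moves", "kwargs": {
  "moves": [
    [[-1,0,0,4,0],[-1,0,0,3,0],[-1,0,0,0,0]]
  ]
}}

```text
t: 17.95
tcp_pos: [0.5472, 0.0882, 0.2529]
orientation: [[0.94, -0.341, 0.003], [-0.341, -0.94, -0.0], [0.003, -0.001, -1.0]]
wrist_force: [-6.7, -1.4, 20.5]
grip_width: 0.0546
```

{"fn": "apply_moves", "kwargs": {
  "moves": [
    [[-1,0,0,2,0],[-1,0,0,2,0],[-1,0,0,0,0]]
  ]
}}

```text
t: 18.25
tcp_pos: [0.5466, 0.0884, 0.2474]
orientation: [[0.94, -0.341, 0.003], [-0.341, -0.94, 0.0], [0.003, -0.001, -1.0]]
wrist_force: [-0.2, 0.8, 4.0]
grip_width: 0.0546
```

{"fn": "apply_moves", "kwargs": {
  "moves": [
    [[-1,0,0,4,0],[-1,0,0,4,0],[-1,0,0,4,0],[-1,0,0,3,0],[-1,0,0,0,0],[-1,0,0,0,0]]
  ]
}}

```text
t: 18.85
tcp_pos: [0.5465, 0.0884, 0.2307]
orientation: [[0.94, -0.341, 0.002], [-0.341, -0.94, 0.001], [0.002, -0.001, -1.0]]
wrist_force: [0.2, 1.2, 5.1]
grip_width: 0.0547
```

{"fn": "apply_moves", "kwargs": {
  "moves": [
    [[-1,0,0,3,0],[-1,0,0,2,0],[-1,0,0,0,0],[-1,0,0,0,0],[-1,0,0,0,0]]
  ]
}}

```text
t: 19.35
tcp_pos: [0.5466, 0.0884, 0.2257]
orientation: [[0.94, -0.341, 0.003], [-0.341, -0.94, 0.0], [0.002, -0.001, -1.0]]
wrist_force: [1.1, 1.0, 5.9]
grip_width: 0.0546
```

```bash
python3 chk.py w11
```

```text
t 19.35 tcp [546.6  88.4 225.7] yaw y-axis -109.96 O z [ 2.8e-03  4.0e-04 -1.0e+00] F [1.1 1.  5.9] w 0.0546 j [0.08 0.41 1.91 0.   0.82 2.  ]
t 19.4 tcp [546.6  88.4 225.7] yaw y-axis -109.96 O z [ 2.8e-03  5.0e-04 -1.0e+00] F [ 0.9 -0.2  5.4] w 0.0549 j [0.08 0.41 1.91 0.   0.82 2.  ]
orange [326. 239.] along [-28.2  15.5  47. ] z [71.4 73.2 75. ]
brass [324. 150.] along [46.8 56.4 64.4] z [80.3 88.5 94.1]
```

{"fn": "apply_moves", "kwargs": {
  "moves": [
    [[-1,0,0,1.5,0],[-1,0,0,0,0],[-1,0,0,0,0],[1,0,0,0,0],[1,0,0,0,0],[1,0,0,0,0],[1,0,0,0,0],[1,0,0,0,0],[1,0,0,-10,0],[1,0,0,-30,0],[1,0,0,-40,0],[1,0,0,-40,0],[1,-30,0,-10,0],[1,-30,0,0,0],[1,-30,0,0,0],[1,0,0,0,0],[1,0,0,0,0]]
  ]
}}

```text
t: 21.15
tcp_pos: [0.461, 0.1191, 0.354]
orientation: [[0.94, -0.34, 0.002], [-0.34, -0.94, 0.0], [0.002, -0.001, -1.0]]
wrist_force: [-0.5, -0.6, -0.1]
grip_width: 0.0854
```

```bash
python3 chk.py w12
```

```text
t 21.15 tcp [461.  119.1 354. ] yaw y-axis -109.9 O z [ 2.e-03  1.e-04 -1.e+00] F [-0.5 -0.6 -0.1] w 0.0854 j [ 0.16  0.08  2.02 -0.    1.04  2.08]
t 21.2 tcp [461.7 119.  354.1] yaw y-axis -109.93 O z [ 2.4e-03  1.0e-04 -1.0e+00] F [ 0.1 -0.9  0.5] w 0.0853 j [ 0.16  0.08  2.02 -0.    1.04  2.08]
orange [327.  63.] along [-43.1   5.4  46.2] z [76.  77.4 78.8]
brass [326. 160.] along [-64.4 -54.8 -47.5] z [77.7 88.6 94.1]
brass [319.  15.] along [42.6 49.6 52.9] z [72.6 85.6 93.7]
```

View pics/w12c.png

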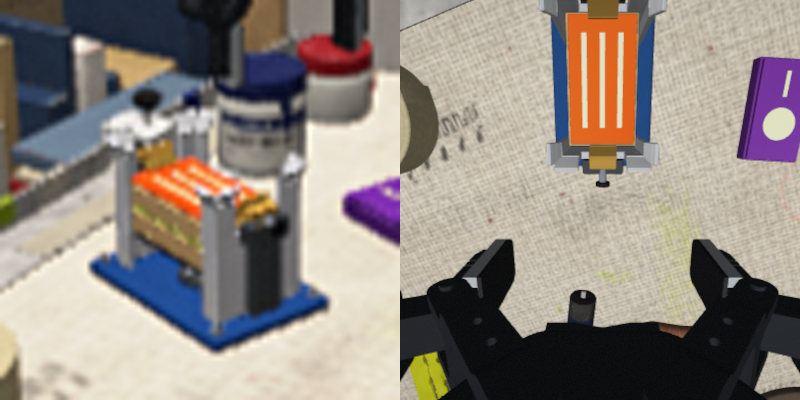

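Both blocks are in: orange on top of lime, level (76–79 mm), with both catches over the ends at (602,8) and (602,158). The gripper is clear, so I hand in.

```bash
python3 -c "
from station import r
r.job_done();print(r.state()['t'])"
```

```text
the job is handed in; nothing more can be done
the job is handed in; nothing more can be done
```

Both printing blocks are in the magazine, pattern side up: lime-green first, then orange on top. I gripped each block and pushed it past the catches until its top was about 6 mm below the mouth, then let go. I handed the job in after about 21 s of the 72 s allowed.

- **Orange block and catches:** after release, the last wrist-camera depth check showed the orange top flat at 76–79 mm, against the 78 mm mouth. Both brass catches were back over its ends, as they had been over the lime block after its own release.
- **Push force:** the highest wrist-force reading was about 20 N vertically, while the orange block passed the ramps. This is above the 15 N push mentioned in the task. It's well under the 40 N and 120 N limits, but I only read forces at the end of each move call.
- **Other things on the table:** nothing touched the tape, the ink jars or the purple look-alike as far as the pictures show. I did not measure their positions again at the end.
- **Magazine position:** the first scene-camera estimate was about 9 mm off the wrist-camera one. I used the wrist value, which the catch and platform positions confirmed.

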